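# Sort the valve parts into their shaped foam trays

### The job

The cleaned valve parts have to travel on to assembly, each in the foam-lined tray whose cut-out has its shape: put the black cage in the round one, over the stub of foam in its middle, the copper bush in the square one, the brass nut in the hexagonal one and the steel gland flange in the long one. Set each part down gently rather than letting it fall, the same way up as it stands now, so that it sits flat on the yellow floor of its cut-out. Leave the spanner and the tub of clips where they are.

Things in the scene. Friction and masses are not known exactly. Their poses are not given: they have to be found in the camera images.
- cage: Valve cage: black steel tube standing upright, outside diameter 54 mm, bore 40 mm, 60 mm tall, with round ports painted dark in its side; about 0.42 kg. Same any way round. Origin: centre of its underside; z up along its axis.
- bush: Copper guide bush: a square flange 54 x 54 mm, 8 mm thick, lying on the bench, and on it a round barrel 36 mm in diameter (bore 24 mm); 44 mm tall in all; about 0.30 kg. Grip it by the barrel. Origin: centre of its underside; z up, x and y square to the flange's sides.
- nut: Brass hexagon nut, 36 mm across flats (41.6 mm across corners), 26 mm tall, with a bore along its axis, lying flat; about 0.17 kg. Origin: centre of its underside; z up; x points at the middle of a flat, the other flats follow every 60 degrees.
- gland: Bright steel gland flange: a lozenge-shaped plate 100 mm long, 46 mm wide at the middle and 12 mm thick with a bolt hole in each end, and on its middle an upright round nose 34 mm in diameter; 36 mm tall in all; about 0.36 kg. Grip it by the nose. Origin: centre of its underside; z up, x along the 100 mm length.
- tray_round: Grey tray 106 x 106 mm with black foam and a round cut-out 70 mm in diameter, in the middle of which stands a round foam stub 20 mm in diameter, level with the foam's top. For the cage. Fixed. Heights above the underside: cut-out's yellow floor 6 mm, foam top 14 mm, rim 15 mm. Origin: centre of the underside, on the bench below the middle of the cut-out; z up.
- tray_square: Grey tray 106 x 106 mm with black foam and a square cut-out 70 x 70 mm, its sides along x and y. For the bush. Fixed. Heights above the underside: cut-out's yellow floor 6 mm, foam top 14 mm, rim 15 mm. Origin: centre of the underside, on the bench below the middle of the cut-out; z up.
- tray_hex: Grey tray 106 x 106 mm with black foam and a hexagonal cut-out 52 mm across flats, two of its flats facing along y, so that two corners point along x. For the nut, which goes in at any turn. Fixed. Heights above the underside: cut-out's yellow floor 6 mm, foam top 14 mm, rim 15 mm. Origin: centre of the underside, on the bench below the middle of the cut-out; z up.
- tray_long: Grey tray 150 x 96 mm with black foam and a long lozenge-shaped cut-out 116 mm long and 62 mm wide (8 mm more than the gland flange all round), its length along x. For the gland flange, either way round. Fixed. Heights above the underside: cut-out's yellow floor 6 mm, foam top 14 mm, rim 15 mm. Origin: centre of the underside, on the bench below the middle of the cut-out; z up.
- spanner: Bystander: steel spanner 140 mm long, 38 mm wide and 8 mm thick, lying on the bench. Origin: its middle; x along its length. Not to be moved.
- tub: Bystander: white plastic tub 90 x 64 mm, 40 mm tall, with hose clips. Origin: centre of its underside; x along the 90 mm side. Not to be moved.
Not all that is in view belongs to the job. Several things have the shape of the bush; the one meant has the colours described above. What is shaped like the gland but green is not meant.

How it is judged (in metres and radians):
At the end, for the whole second after the job is handed in: Each part in the cut-out of its shape: origin within 13 mm of its tray's middle in plan and within 3 mm of the height of the cut-out's floor, upright within 0.1 rad, at rest; the gland flange along its cut-out within 0.35 rad (horizontal distance between cage and tray_round below 0.013 m and z of cage in the frame of tray_round between 0.003 and 0.009 m and angle between each of cage, bush, nut, gland's own z axis and vertical below 0.1 rad and linear speed of each of cage, bush, nut, gland below 0.02 m/s and horizontal distance between bush and tray_square below 0.013 m and z of bush in the frame of tray_square between 0.003 and 0.009 m and horizontal distance between nut and tray_hex below 0.013 m and z of nut in the frame of tray_hex between 0.003 and 0.009 m and horizontal distance between gland and tray_long below 0.013 m and z of gland in the frame of tray_long between 0.003 and 0.009 m and angle between the x axis of gland and the x axis of tray_long, either way round below 0.35 rad); the robot touches nothing.
It fails at once if a part is let fall or knocked flying (faster than 0.5 m/s, which is a drop of more than about 13 mm, while the fingers do not touch it) ((linear speed of cage above 0.5 m/s and contact force between cage and the fingers below 0.05 N) or (linear speed of bush above 0.5 m/s and contact force between bush and the fingers below 0.05 N) or (linear speed of nut above 0.5 m/s and contact force between nut and the fingers below 0.05 N) or (linear speed of gland above 0.5 m/s and contact force between gland and the fingers below 0.05 N)).
It fails at once if the spanner or the tub is moved by more than 20 mm (distance of any of spanner, tub from where it was at the start of the episode above 0.02 m).
It also fails if it takes over 106 s, if anything falls off the work surface, if the arm or the gripper's body presses on something with over 40 N, if the wrist force passes 120 N, or if a joint passes its speed limit or range.

### The arm

A 6-joint arm with a two-finger parallel gripper is mounted at the origin on the work surface. World frame = base frame: x ahead of the robot, y to its left, z up, the work surface at z = 0. Lengths are in mm, angles in rad, forces in N, time in s.
With the tool pointing down it reaches from about 350 to 875 mm from the base axis. Payload 4.2 kg.
Tool frame: the origin (TCP) lies at the very end of the fingers, on their centre line; the grasp point (between the pads) lies 19 mm behind it; z points along the fingers, y is the line along which they close (so a half turn about z gives the same grasp; the last joint's range is limited). The gripper opens to 85 mm and grips with 20 to 120 N. Pads are 22 mm wide; open, the fingers measure 114 mm over their backs; the gripper's body (76 mm by 85 mm) begins 54 mm behind the grasp point. The pads swing forward as they close: fully open they stand 13 mm farther back than shut.
Start: joints at [1.409, 0.385, 0.008, 0, -1.194, -0.259], TCP at [255.273, 570.469, 231.312] pointing down, gripper open.
Joint ranges: [-3.14, 3.14], [-1.21, 2.06], [-1.07, 1.41], [-3.16, 2.05], [-2.99, -0.16], [-3.1, 3.1]. Speed limits (rad/s): [2.79, 2.79, 3.14, 3.14, 3.14, 3.14].

### API

Orientations are given as a unit quaternion [x, y, z, w].
In Python, from bench import arm, viewer gives the robot as it stands. The module is installed in compiled form; this text tells all that it offers.
- The arm moves only by the tool shift_gripper, called after "Request:" in YAML: its name, and indented under it one key for each argument. Schema: {"type":"object","properties":{"ticks":{"type":"array","items":{"type":"array","items":{"type":"array","items":{"type":"number"},"minItems":6,"maxItems":6},"minItems":1,"maxItems":10},"minItems":1,"maxItems":1},"aperture":{"type":"number"},"only":{"type":"string"},"quiet":{"type":"boolean"},"lines":{"type":"string"}},"required":["ticks"],"additionalProperties":false}. ticks is a list that holds a single list of rows (three levels of brackets), with 1 to 10 rows, each of 6 numbers: dx, dy, dz in mm, then a rotation vector rx, ry, rz in rad; each row is the pose to reach, as a shift and turn from the pose commanded when the call began, along the tool's axes at that moment; what a row does not reach only later rows make up. A row lasts 1/10 s, in which the tool goes at most 50 mm and 0.15 rad, less where a joint would pass 70% of its speed; a pose out of reach is approached as far as the arm can. aperture is the finger opening in mm, set as the call begins (left out keeps the last). The fingers move at their own pace and stop on an object; the grip force is fixed at half the most. Time passes only in rows, so rows that do not move let the fingers close. The tool returns the time, the measured TCP pose, the force, the opening and the grip force at its end. only (a regular expression) keeps the lines of the reply that match it, lines (a string "A,B") keeps lines A to B, and quiet returns only ok. Input that does not fit is refused with a message, and nothing moves.
- arm.read_state(): the state, without advancing time (a new reading comes with each control period).
- viewer.get_image(name): name is "scene" or "side" or "wrist"; returns (picture, depth): 384x512x3 uint8, blue, green, red; 384x512 float32, mm along the optical axis (not along the pixel's ray), 0 where there is no reading.
- viewer.get_calibration(name): a dict with "K" (3x3 intrinsics, pixels), "rvec" (rotation vector, rad) and "tvec" (3), from world to camera coordinates, as OpenCV has them. Camera axes: x right, y down, z forward; pixel columns grow to the right and rows downward; lengths in mm; the calibration is good to about 2 mm. A picture is of the moment at which its call begins: read the wrist's pose just before it. get_calibration takes no time and is no camera call; for the wrist camera it gives the pose at the moment of the call.
- arm.job_done(): hands the job in; it is judged then, once.
The state is a dict: "clock": time; "joints": joint angles; "joint_vel": joint speeds; "joint_efforts": joint torques, N m; "position": TCP position; "ee_rot": TCP orientation; "contact_force": force on the tool from outside, world axes, zero at the start; "wrist_torque": the same for the moment, N m; "gripper_width": finger opening in mm; "grasp_force": force on a finger pad.
Only numpy, scipy, OpenCV 4.12 (cv2) and the standard library are available. Lean on these libraries where they do the work, as an engineer would, in place of code of your own. Each camera call takes 0.05 s, during which the arm holds its last target. There are 200 camera calls.

## Working session

There is one attempt and no reset: what is moved stays moved. The work goes in short steps, Python scripts to look and compute and a tool call to move; the robot and the scene stay as the last step left them, time stands still between calls to the robot, and variables do not carry over. Pictures are saved under pics/ and viewed, at most 14 in all, crops included, and the job is handed in when it is done.

```bash
mkdir -p pics; cat > h.py <<'E'
import numpy as np, cv2
from bench import arm, viewer
def grab(n):
    c=viewer.get_calibration(n); im,d=viewer.get_image(n); return im,d,c
def world(d,c,mask=None):
    K=np.array(c["K"]);R=cv2.Rodrigues(np.array(c["rvec"],float))[0];t=np.array(c["tvec"],float).ravel()
    v,u=np.mgrid[:d.shape[0],:d.shape[1]]
    p=np.stack([(u-K[0,2])/K[0,0]*d,(v-K[1,2])/K[1,1]*d,d],-1)
    return (p-t)@R
E
python3 - <<'E'
from h import *
for n in("scene","side"):
    im,d,c=grab(n); cv2.imwrite(f"pics/{n}.png",im); np.savez(f"{n}.npz",im=im,d=d,w=world(d,c))
    R=cv2.Rodrigues(np.array(c["rvec"],float))[0];print(n,-R.T@np.array(c["tvec"]).ravel())
print(arm.read_state())
E
```

```text
scene [ 959.07475942 -199.49497932  927.27215578]
side [  77.52470984 -484.36161836  745.04631335]
{'clock': 0.1, 'joints': array([ 1.40859946e+00,  3.85458564e-01,  6.76208283e-03, -4.52206186e-04,
       -1.19401125e+00, -2.58571428e-01]), 'joint_vel': array([ 0.00136253, -0.0022964 ,  0.0023607 ,  0.00217454, -0.00039105,
        0.00076847]), 'joint_efforts': array([-5.10229856e-04, -3.93318486e+01,  1.88928795e+01,  4.19799238e+00,
       -2.57866741e-03,  8.72407213e-06]), 'position': array([255.07047899, 570.0029094 , 230.3410021 ]), 'ee_rot': array([ 9.77932876e-01, -2.08917045e-01, -1.63884098e-04,  9.64715290e-04]), 'contact_force': array([0.38684637, 0.00256471, 0.41150745]), 'wrist_torque': array([-0.00975814, -0.00586357,  0.00728647]), 'grasp_force': 0.0, 'gripper_width': 85.26414170926068}
```

View pics/scene.png

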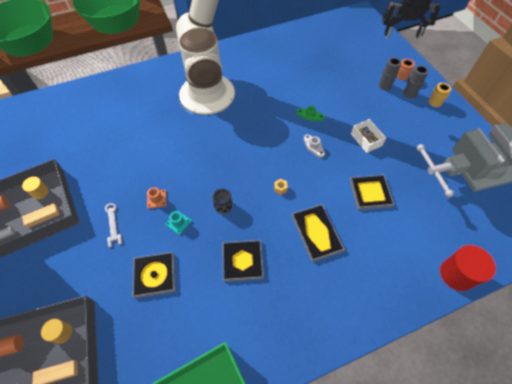

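View pics/side.png

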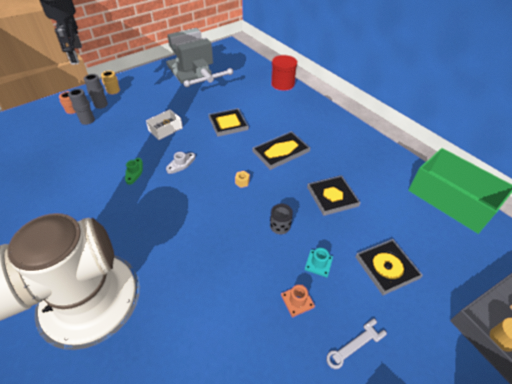

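The scene view shows, in pixels: copper bush (157,198), teal decoy (178,222), cage (222,200), nut (281,186), gland (315,146) and green decoy (311,112). It also shows the tub (368,135) and spanner (113,225). Trays are round (154,273), hex (243,261), long (318,233) and square (372,192). The side view agrees.

```bash
cat > m.py <<'E'
from h import *
px={"scene":dict(bush=(157,198),teal=(178,222),cage=(222,200),nut=(281,186),gland=(315,146),green=(311,112),tub=(368,135),round=(154,273),hex=(243,261),long=(318,233),square=(372,192),spanner=(113,225)),
"side":dict(bush=(298,299),teal=(320,261),cage=(281,218),nut=(242,179),gland=(180,161),green=(134,170),tub=(164,125),round=(388,265),hex=(333,195),long=(281,149),square=(229,121),spanner=(357,343))}
H=dict(bush=44,teal=44,cage=60,nut=26,gland=36,green=36,tub=40,round=14.5,hex=14.5,long=14.5,square=14.5,spanner=8)
for n in px:
    z=np.load(n+".npz");w=z["w"];d=z["d"];print(n,"bench z",np.percentile(w[150:260,100:400,2],[10,30,50]).round(1))
    for k,(u,v) in px[n].items():
        c=w[v-3:v+4,u-3:u+4].reshape(-1,3);c=np.median(c,0)[:2]
        near=(np.hypot(w[...,0]-c[0],w[...,1]-c[1])<(100 if k=="long" else 80))&(d>0)
        m=(near&(w[...,2]>4.5)).astype(np.uint8)
        _,l,st,_=cv2.connectedComponentsWithStats(m)
        s=l[v-8:v+9,u-8:u+9];s=s[s>0];m=l==np.bincount(s).argmax()
        top=w[m&(abs(w[...,2]-H[k])<4)]
        f=lambda p:[np.round(x,2) for x in cv2.minAreaRect(p[:,:2].astype(np.float32))]
        print(k,"top",len(top),f(top) if len(top)>3 else "", "zmax",np.percentile(w[m][:,2],97).round(1))
        low=w[m&(w[...,2]<16)] 
        if k in("bush","gland","teal","green"):print("   low",f(low))
        if k in("round","hex","long","square"):
            im=z["im"].astype(int);y=(im[...,2]>150)&(im[...,1]>120)&(im[...,0]<100)&near
            p=w[y];print("   yellow",f(p),"z",np.median(p[:,2]).round(1))
E
python3 m.py
```

```text
scene bench z [-0.   1.4  2.4]
bush top 68 [array([ 362.43, -283.07]), array([33.06, 34.07]), np.float64(0.02)] zmax 46.9
   low [array([ 354.61, -281.44]), array([54.08, 74.54]), np.float64(76.82)]
teal top 70 [array([ 464.69, -244.78]), array([34.01, 32.95]), np.float64(43.07)] zmax 47.9
   low [array([ 462.92, -242.18]), array([60.04, 62.15]), np.float64(36.75)]
cage top 131 [array([ 461.74, -105.57]), array([51.45, 54.52]), np.float64(70.88)] zmax 64.1
nut top 85 [array([472.81,  75.9 ]), array([37.41, 38.25]), np.float64(9.57)] zmax 31.1
gland top 47 [array([369.32, 243.78]), array([31.83, 31.45]), np.float64(15.86)] zmax 39.2
   low [array([369.33, 247.24]), array([64.46, 92.32]), np.float64(70.02)]
green top 44 [array([243.27, 296.28]), array([30.95, 31.61]), np.float64(42.45)] zmax 39.2
   low [array([239.72, 295.64]), array([90.76, 69.79]), np.float64(76.26)]
tub top 134 [array([408.84, 421.64]), array([93.24, 66.24]), np.float64(5.91)] zmax 42.7
round top 1087 [array([ 586.07, -347.99]), array([107.45, 108.02]), np.float64(76.21)] zmax 18.9
   yellow [array([ 587.57, -346.7
[... 1778 characters left out ...]
87.67, -346.21]), array([66.12, 67.33]), np.float64(42.85)] z 7.3
hex top 989 [array([ 640.38, -114.98]), array([108.54, 107.18]), np.float64(71.45)] zmax 17.5
   yellow [array([ 640.88, -115.77]), array([54.02, 57.97]), np.float64(6.31)] z 7.4
long top 741 [array([645.33, 111.34]), array([100.81, 152.27]), np.float64(86.19)] zmax 17.4
   yellow [array([647.63, 110.15]), array([ 64.31, 110.64]), np.float64(73.97)] z 7.4
square top 431 [array([591.39, 323.03]), array([111.  , 107.07]), np.float64(72.83)] zmax 17.7
   yellow [array([593.16, 321.86]), array([77.04, 67.39]), np.float64(71.16)] z 7.2
spanner top 713 [array([ 390.97, -420.69]), array([ 37.51, 138.74]), np.float64(84.56)] zmax 10.9
```

```bash
cat > t.py <<'E'
import sys
from h import *
from scipy.spatial.transform import Rotation as S
s=arm.read_state();p=s["position"];R=S.from_quat(s["ee_rot"])
x,y,z,a=map(float,sys.argv[1:5]);best=None
for k in(0,180):
    b=np.radians(a+k);Y=np.array([np.cos(b),np.sin(b),0]);Z=np.array([0,0,-1.]);T=np.stack([np.cross(Y,Z),Y,Z],1)
    r=(R.inv()*S.from_matrix(T)).as_rotvec()
    if best is None or np.linalg.norm(r)<np.linalg.norm(best): best=r
print("d",R.inv().apply(np.array([x,y,z])-p).round(1),"r",best.round(3),"pos",p.round(1),"w",round(s["gripper_width"],1),"F",s["contact_force"].round(1),"q",s["joints"].round(2),"t",s["clock"])
E
python3 t.py 368 243.7 180 90
```

```text
d [236.4 251.6  50.9] r [ 0.002  0.    -0.421] pos [255.1 570.  230.3] w 85.3 F [0.4 0.  0.4] q [ 1.41  0.39  0.01 -0.   -1.19 -0.26] t 0.1
```

Request:
shift_gripper:
  ticks:
    - [[40,40,8,0,0,-0.07],[80,84,16,0,0,-0.14],[120,126,25,0,0,-0.21],[160,168,34,0,0,-0.28],[200,210,42,0,0,-0.35],[236,252,51,0,0,-0.42],[236,252,51,0,0,-0.42],[236,252,51,0,0,-0.42],[236,252,51,0,0,-0.42]]
  aperture: 85

```text
clock: 1.0
position: [368.0, 243.1, 180.3]
ee_rot: [1.0, -0.002, 0.0, 0.0]
contact_force: [-0.0, 0.8, 0.7]
gripper_width: 85.0
grasp_force: 0.0
```

```bash
python3 t.py 368 243.7 15 90; python3 - <<'E'
from h import *
im,d,c=grab("wrist");cv2.imwrite("pics/w1.png",im);np.savez("wrist.npz",im=im,d=d,w=world(d,c))
E
```

```text
d [ -0.   -0.6 165.3] r [ 0.    -0.    -0.003] pos [368.  243.1 180.3] w 85.0 F [-0.   0.8  0.7] q [ 0.95  0.12 -0.5   0.   -0.96  0.61] t 1.0
```

View pics/w1.png

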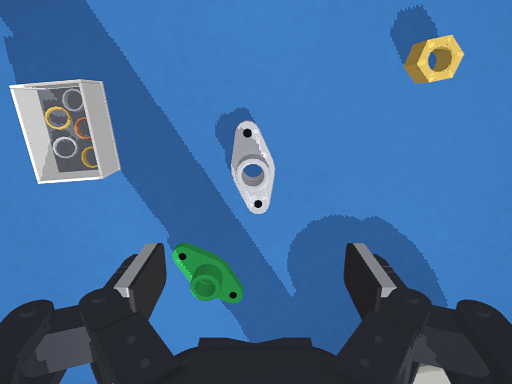

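The wrist view shows the gland, with plate holes at (248,132) and (258,203) and its nose at (253,170). The nut is at (438,59), with the green decoy and tub clear of the descent.

```bash
python3 - <<'E'
from h import *
z=np.load("wrist.npz");w=z["w"]
def at(u,v): return np.median(w[v-2:v+3,u-2:u+3].reshape(-1,3),0)
a,b=at(248,132),at(258,203);print("holes",a,b,np.degrees(np.arctan2(*(a-b)[1::-1])))
for n,(cx,cy),r,h in(("gland",(368,244),60,36),("nut",(472,76),30,26),("plate",(368,244),60,12)):
    m=(np.hypot(w[...,0]-cx,w[...,1]-cy)<r)&(abs(w[...,2]-h)<4)
    print(n,m.sum(),cv2.minAreaRect(w[m][:,:2].astype(np.float32)),np.median(w[m][:,2]))
E
```

```text
holes [408.71838104 249.48329178  13.11158059] [333.55593885 239.48973748  13.12361985] 7.5735925797244885
gland 562 ((370.9609069824219, 245.537109375), (32.36075210571289, 32.84195327758789), 0.2631574869155884) 36.38766859259711
nut 1223 ((474.67437744140625, 77.2206039428711), (36.01852798461914, 41.845821380615234), 11.644353866577148) 26.544029570413016
plate 1943 ((370.617919921875, 245.51333618164062), (95.77767944335938, 45.85521697998047), 24.393428802490234) 12.726672592755518
```

```bash
python3 t.py 370 245 16 97.6
```

```text
d [  1.9  -0.7 164.5] r [-0.    -0.001 -0.134] pos [368.1 244.2 180.5] w 84.8 F [-0.1  0.4  0.6] q [ 0.96  0.12 -0.5   0.   -0.96  0.61] t 1.05
```

Request:
shift_gripper:
  ticks:
    - [[2,-1,40,0,0,-0.13],[2,-1,80,0,0,-0.13],[2,-1,115,0,0,-0.13],[2,-1,140,0,0,-0.13],[2,-1,155,0,0,-0.13],[2,-1,164,0,0,-0.13],[2,-1,164,0,0,-0.13]]

```text
clock: 1.75
position: [369.3, 245.8, 15.4]
ee_rot: [0.998, 0.065, -0.001, 0.001]
contact_force: [-0.5, -0.3, -0.2]
gripper_width: 85.3
grasp_force: 0.0
```

Request:
shift_gripper:
  ticks:
    - [[0,0,0,0,0,0],[0,0,0,0,0,0],[0,0,0,0,0,0],[0,0,0,0,0,0],[0,0,0,0,0,0],[0,0,0,0,0,0],[0,0,0,0,0,0],[0,0,0,0,0,0]]
  aperture: 20

```text
clock: 2.55
position: [370.2, 245.6, 17.3]
ee_rot: [0.998, 0.065, 0.001, -0.001]
contact_force: [-0.8, 0.7, 5.8]
gripper_width: 31.1
grasp_force: 59.9
```

```bash
python3 t.py 646 110.8 22 86
```

```text
d [256.1 169.3  -4.5] r [-0.002 -0.001  0.199] pos [370.2 245.6  17.3] w 31.1 F [-0.8  0.7  5.8] q [ 0.95  0.38 -0.69  0.   -0.5   0.75] t 2.55
```

Request:
shift_gripper:
  ticks:
    - [[0,0,-10,0,0,0],[0,0,-30,0,0,0],[0,0,-60,0,0,0],[0,0,-90,0,0,0],[30,20,-100,0,0,0.02],[65,42,-100,0,0,0.05],[100,66,-100,0,0,0.08],[135,90,-100,0,0,0.11],[170,112,-100,0,0,0.14],[205,135,-100,0,0,0.17]]

```text
clock: 3.55
position: [590.8, 136.2, 116.0]
ee_rot: [1.0, -0.021, -0.001, 0.0]
contact_force: [0.0, 1.8, -3.6]
gripper_width: 31.1
grasp_force: 60.6
```

Request:
shift_gripper:
  ticks:
    - [[30,21,0,0,0,0.02],[48,32,0,0,0,0.03],[51,34,0,0,0,0.03],[51,34,0,0,0,0.03],[51,34,0,0,0,0.03]]

```text
clock: 4.05
position: [638.7, 101.7, 116.0]
ee_rot: [0.999, -0.035, -0.001, 0.0]
contact_force: [-0.0, -0.1, -4.2]
gripper_width: 31.0
grasp_force: 60.6
```

```bash
python3 t.py 646 110.8 22.5 86; python3 - <<'E'
from h import *
im,d,c=grab("wrist");cv2.imwrite("pics/w2.png",im);np.savez("wrist.npz",im=im,d=d,w=world(d,c))
E
```

```text
d [ 6.8 -9.6 93.4] r [ 0.     0.002 -0.001] pos [638.7 101.7 116. ] w 31.0 F [-0.  -0.1 -4.2] q [ 0.41  0.52 -0.08 -0.   -0.97  1.09] t 4.05
```

View pics/w2.png

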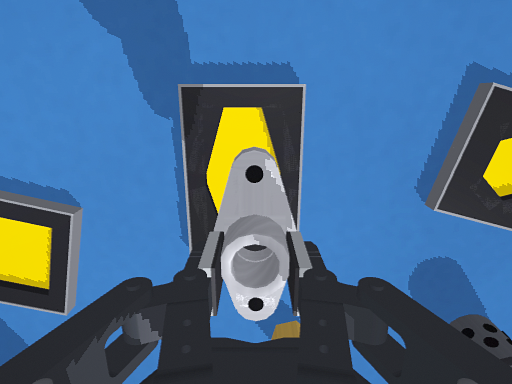

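The wrist view shows the gland held, with holes at (254,174) and (256,305). The far rim of the long tray runs from (180,86) to (305,86).

```bash
cat > ray.py <<'E'
from h import *
def ray(c,u,v,z):
    K=np.array(c["K"]);R=cv2.Rodrigues(np.array(c["rvec"],float))[0];t=np.array(c["tvec"],float).ravel()
    o=-R.T@t;g=R.T@np.array([(u-K[0,2])/K[0,0],(v-K[1,2])/K[1,1],1]);return (o+g*(z-o[2])/g[2]).round(1)
E
python3 - <<'E'
from ray import *
c=viewer.get_calibration("wrist");w=np.load("wrist.npz")["w"]
print(w[178,248],w[305,268], "bench", np.median(w[150:200,100:150,2]))
a,b=w[180,238:275],0
for h in(108,):print("holes",ray(c,254,174,h),ray(c,256,305,h))
p,q=ray(c,180,86,15),ray(c,305,86,15);print("rim",p,q,w[86,200:290:10,2].round(0))
m=(p+q)/2;e=(q-p)/np.linalg.norm(q-p);n=np.array([-e[1],e[0]]+[0]) if 0 else np.array([-e[1],e[0],0]);n*=-np.sign(n[0]);print("ctr",m+75*n,np.degrees(np.arctan2(n[1],n[0])),np.linalg.norm(q-p))
y=(np.hypot(w[...,0]-646,w[...,1]-111)<90)&(abs(w[...,2]-15)<4);print(cv2.minAreaRect(w[y][:,:2].astype(np.float32)))
E
```

```text
[675.0405029  102.60789302 111.08464165] [599.00498977  96.99439497 110.32604513] bench 0.6006002456160873
holes [676.1  99.9 108. ] [597.6 104.2 108. ]
rim [724.7 152.4  15. ] [718.1  58.4  15. ] [16. 15. 14. 17. 17. 16. 16. 15. 16.]
ctr [646.58418799 110.6530251   15.        ] 175.98369609050803 94.23141726621753
((652.483154296875, 110.87495422363281), (96.28804016113281, 140.9299774169922), 85.96434020996094)
```

Request:
shift_gripper:
  ticks:
    - [[9,-9.5,10,0,0,0],[9,-9.5,40,0,0,0],[9,-9.5,65,0,0,0],[9,-9.5,80,0,0,0],[9,-9.5,87,0,0,0],[9,-9.5,90,0,0,0],[9,-9.5,92,0,0,0],[9,-9.5,92.5,0,0,0],[9,-9.5,92.5,0,0,0]]

```text
clock: 5.0
position: [650.2, 110.6, 24.8]
ee_rot: [0.999, -0.035, 0.001, -0.0]
contact_force: [-0.5, -0.4, -3.6]
gripper_width: 31.0
grasp_force: 60.5
```

```bash
python3 t.py 648 110.8 22.5 86
```

```text
d [-2.2 -0.1  2.3] r [-0.001 -0.002 -0.001] pos [650.2 110.6  24.8] w 31.0 F [-0.5 -0.4 -3.6] q [ 0.41  0.64 -0.13  0.   -0.8   1.09] t 5.0
```

Request:
shift_gripper:
  ticks:
    - [[-1,0,0.5,0,0,0],[-1,0,1,0,0,0],[-1,0,1.5,0,0,0]]

```text
clock: 5.3
position: [648.7, 110.4, 23.4]
ee_rot: [0.999, -0.035, 0.0, 0.0]
contact_force: [-3.5, 0.7, 3.4]
gripper_width: 31.5
grasp_force: 61.5
```

Request:
shift_gripper:
  ticks:
    - [[0,0,0.5,0,0,0],[0,0,1,0,0,0]]

```text
clock: 5.5
position: [648.8, 110.4, 23.4]
ee_rot: [0.999, -0.035, 0.0, 0.0]
contact_force: [-6.0, 0.0, 8.9]
gripper_width: 31.1
grasp_force: 62.2
```

Request:
shift_gripper:
  ticks:
    - [[0,0,0,0,0,0],[0,0,0,0,0,0],[0,0,0,0,0,0],[0,0,0,0,0,0],[0,0,0,0,0,0],[0,0,-20,0,0,0],[0,0,-60,0,0,0],[0,0,-100,0,0,0],[0,0,-130,0,0,0],[0,0,-130,0,0,0]]
  aperture: 85

```text
clock: 6.5
position: [651.8, 111.2, 157.4]
ee_rot: [0.999, -0.035, 0.005, -0.002]
contact_force: [-0.3, 0.4, 1.1]
gripper_width: 85.2
grasp_force: 0.0
```

```bash
python3 t.py 400 76.5 160 71.6; python3 - <<'E'
from h import *
im,d,c=grab("wrist");cv2.imwrite("pics/w3.png",im);np.savez("wrist.npz",im=im,d=d,w=world(d,c))
E
```

```text
d [-248.7   52.2   -5.4] r [-0.005 -0.01   0.251] pos [651.8 111.2 157.4] w 85.2 F [-0.3  0.4  1.1] q [ 0.41  0.49 -0.01  0.   -1.06  1.09] t 6.5
```

View pics/w3.png

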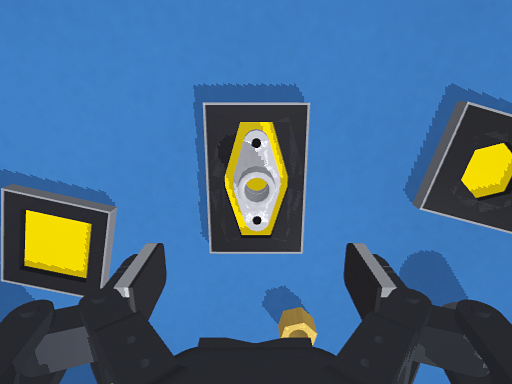

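The gland lies flat and centred in the long cut-out: holes at (256,142) and (257,220), cut-out rows 122–236.

```bash
python3 t.py 473.5 76.7 110 71.6
```

```text
d [-173.9   46.7   43.2] r [-0.003 -0.005  0.25 ] pos [650.  110.9 154.3] w 84.9 F [ 0.2  0.6 -1.1] q [ 0.41  0.5  -0.01  0.   -1.06  1.09] t 6.55
```

Request:
shift_gripper:
  ticks:
    - [[-40,10,10,0,0,0.05],[-80,21,20,0,0,0.11],[-120,32,30,0,0,0.17],[-155,42,40,0,0,0.22],[-174,47,60,0,0,0.25],[-174,47,80,0,0,0.25],[-174,47,90,0,0,0.25],[-174,47,90,0,0,0.25]]

```text
clock: 7.35
position: [470.7, 75.3, 59.5]
ee_rot: [0.987, -0.16, -0.002, 0.001]
contact_force: [-1.1, -0.3, 0.5]
gripper_width: 85.3
grasp_force: 0.0
```

```bash
python3 t.py 473.5 76.7 12 71.6
```

```text
d [ 2.3 -2.3 47.5] r [0.003 0.003 0.   ] pos [470.7  75.3  59.5] w 85.3 F [-1.1 -0.3  0.5] q [ 0.5   0.35 -0.57 -0.   -0.66  0.75] t 7.35
```

Request:
shift_gripper:
  ticks:
    - [[2,-1,20,0,0,0],[2,-1,35,0,0,0],[2,-1,44,0,0,0],[2,-1,47,0,0,0],[2,-1,47,0,0,0]]

```text
clock: 7.85
position: [474.3, 76.2, 14.3]
ee_rot: [0.987, -0.16, -0.0, 0.0]
contact_force: [0.5, 0.7, 0.2]
gripper_width: 84.9
grasp_force: 0.0
```

Request:
shift_gripper:
  ticks:
    - [[0,0,0,0,0,0],[0,0,0,0,0,0],[0,0,0,0,0,0],[0,0,0,0,0,0],[0,0,0,0,0,0],[0,0,0,0,0,0],[0,0,0,0,0,0]]
  aperture: 20

```text
clock: 8.55
position: [474.4, 76.4, 15.2]
ee_rot: [0.987, -0.159, 0.001, -0.0]
contact_force: [-1.1, -1.0, 6.4]
gripper_width: 34.3
grasp_force: 60.2
```

```bash
python3 t.py 641.5 -115.2 18 71.6
```

```text
d [218.9 129.3  -2.7] r [-0.001 -0.001  0.001] pos [474.4  76.4  15.2] w 34.3 F [-1.1 -1.   6.4] q [ 0.5   0.43 -0.6   0.   -0.54  0.75] t 8.55
```

Request:
shift_gripper:
  ticks:
    - [[0,0,-10,0,0,0],[0,0,-30,0,0,0],[0,0,-60,0,0,0],[0,0,-85,0,0,0],[35,20,-95,0,0,0],[70,41,-95,0,0,0],[105,62,-95,0,0,0],[140,83,-95,0,0,0],[175,103,-95,0,0,0],[200,118,-95,0,0,0]]

```text
clock: 9.55
position: [627.5, -100.8, 109.3]
ee_rot: [0.987, -0.16, -0.0, -0.0]
contact_force: [0.6, 0.5, -1.8]
gripper_width: 34.7
grasp_force: 59.9
```

Request:
shift_gripper:
  ticks:
    - [[15,9,0,0,0,0],[19,11,0,0,0,0],[19,11,0,0,0,0],[19,11,0,0,0,0]]

```text
clock: 9.95
position: [640.3, -114.7, 109.2]
ee_rot: [0.987, -0.16, -0.001, -0.0]
contact_force: [-0.1, 0.4, -0.9]
gripper_width: 34.3
grasp_force: 59.9
```

```bash
python3 - <<'E'
from h import *
im,d,c=grab("wrist");cv2.imwrite("pics/w4.png",im);np.savez("wrist.npz",im=im,d=d,w=world(d,c))
w=world(d,c);K=im.astype(int)
y=(K[...,2]>150)&(K[...,1]>120)&(K[...,0]<60)&(abs(w[...,2]-6)<4);print("yellow",w[y].mean(0))
y=(np.hypot(w[...,0]-641,w[...,1]+115)<90)&(abs(w[...,2]-15)<4);print("rim",cv2.minAreaRect(w[y][:,:2].astype(np.float32)))
E
python3 t.py 641.5 -115.2 18 71.6
```

```text
yellow [ 642.31365365 -102.59746246    6.67581433]
rim ((643.47314453125, -115.06018829345703), (106.45816802978516, 106.2962417602539), 70.9996566772461)
d [ 1.4  0.4 91.4] r [-0.     0.001  0.001] pos [ 640.4 -114.4  109.4] w 34.4 F [-0.  -0.2 -1.6] q [ 0.07  0.53 -0.08 -0.   -0.96  1.18] t 10.0
```

View pics/w4.png

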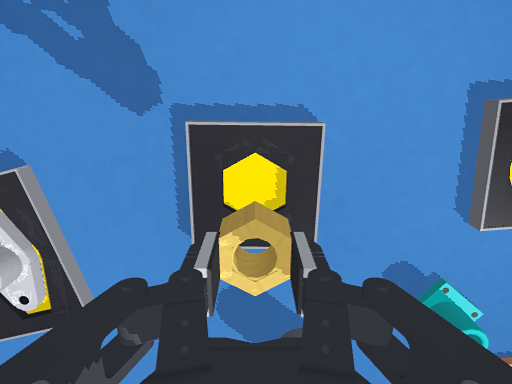

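The nut is held by its flats at (255,255), with corners along the tool x axis and the hexagonal cut-out at (255,183).

```bash
python3 - <<'E'
from h import *
z=np.load("wrist.npz");w=z["w"][200:298,218:292].reshape(-1,3);K=z["im"][200:298,218:292].reshape(-1,3).astype(int)
g=(K[:,2]>K[:,0]+40)&(w[:,2]>80);h=np.percentile(w[g][:,2],90);t=w[g&(w[:,2]>h-4)];print(h,cv2.minAreaRect(t[:,:2].astype(np.float32)))
E
```

```text
121.18879148204633 ((666.6177978515625, -122.91616821289062), (34.4782829284668, 96.10421752929688), 71.6863021850586)
```

```bash
python3 - <<'E'
from h import *
z=np.load("wrist.npz");w=z["w"][200:298,218:292].reshape(-1,3);K=z["im"][200:298,218:292].reshape(-1,3).astype(int)
g=(K[:,2]>K[:,0]+40)&(w[:,2]>80);p=w[g];e=np.array([.949,-.316])
print(np.histogram(p[:,2],bins=range(80,130,4)))
for lo in(114,118): t=p[(p[:,2]>lo)];s=(t[:,:2]-[640.4,-114.5])@e;print(np.percentile(s,[1,5,25,50,75,95,99]).round(1))
E
```

```text
(array([   0,    0,    0,   62,  288,  302,  343,  382,  392,  829, 2490,
          0]), array([ 80,  84,  88,  92,  96, 100, 104, 108, 112, 116, 120, 124, 128]))
[-18.2 -15.   -9.1   1.9  12.5  18.4  20.8]
[-18.3 -15.3  -9.3   1.9  11.8  18.   21. ]
```

Request:
shift_gripper:
  ticks:
    - [[0.5,0,30,0,0,0],[0.5,0,60,0,0,0],[0.5,0,78,0,0,0],[0.5,0,84,0,0,0],[0.5,0,87,0,0,0],[0.5,0,88,0,0,0],[0.5,0,88,0,0,0]]

```text
clock: 10.7
position: [642.4, -115.2, 22.6]
ee_rot: [0.987, -0.159, 0.001, -0.0]
contact_force: [-0.2, 0.2, -1.0]
gripper_width: 34.3
grasp_force: 59.9
```

Request:
shift_gripper:
  ticks:
    - [[0,0,0.5,0,0,0],[0,0,1,0,0,0],[0,0,1,0,0,0]]

```text
clock: 11.0
position: [642.1, -115.4, 21.2]
ee_rot: [0.987, -0.16, 0.001, -0.0]
contact_force: [-1.2, 0.4, 2.3]
gripper_width: 34.2
grasp_force: 60.3
```

Request:
shift_gripper:
  ticks:
    - [[0,0,0.5,0,0,0],[0,0,0.5,0,0,0]]

```text
clock: 11.2
position: [642.1, -115.5, 21.2]
ee_rot: [0.987, -0.16, 0.001, 0.0]
contact_force: [-1.3, 0.8, 5.2]
gripper_width: 34.1
grasp_force: 60.7
```

Request:
shift_gripper:
  ticks:
    - [[0,0,0,0,0,0],[0,0,0,0,0,0],[0,0,0,0,0,0],[0,0,0,0,0,0],[0,0,0,0,0,0],[0,0,-20,0,0,0],[0,0,-60,0,0,0],[0,0,-100,0,0,0],[0,0,-140,0,0,0],[0,0,-140,0,0,0]]
  aperture: 85

```text
clock: 12.2
position: [645.5, -115.9, 167.3]
ee_rot: [0.987, -0.159, 0.007, -0.0]
contact_force: [0.5, 0.1, -0.6]
gripper_width: 85.4
grasp_force: 0.0
```

```bash
python3 t.py 380 -105.3 160 90; python3 - <<'E'
from h import *
im,d,c=grab("wrist");cv2.imwrite("pics/w5.png",im);np.savez("wrist.npz",im=im,d=d,w=world(d,c))
E
```

```text
d [-255.4   73.4    3.7] r [-0.001 -0.014 -0.32 ] pos [ 645.5 -115.9  167.3] w 85.4 F [ 0.5  0.1 -0.6] q [ 0.07  0.48 -0.01  0.   -1.07  1.18] t 12.2
```

View pics/w5.png

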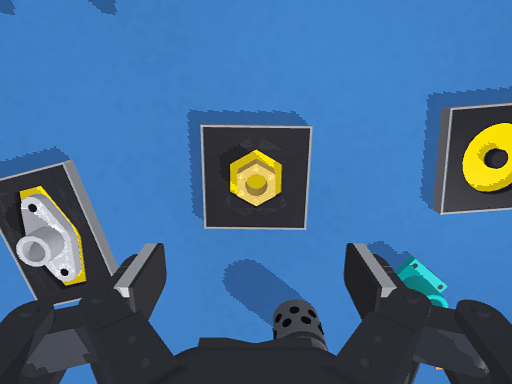

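The nut sits in the hexagonal cut-out at (256,180), and the cage is at (300,320).

```bash
python3 t.py 461.7 -105.2 95 71.6
```

```text
d [-176.3   47.7   67.3] r [-0.003 -0.007  0.001] pos [ 643.5 -115.5  163.8] w 85.3 F [ 0.4  1.1 -0.3] q [ 0.07  0.48 -0.02  0.   -1.07  1.18] t 12.25
```

Request:
shift_gripper:
  ticks:
    - [[-40,11,15,0,0,0],[-80,22,30,0,0,0],[-120,33,45,0,0,0],[-155,42,58,0,0,0],[-176,48,67,0,0,0],[-176,48,67,0,0,0],[-176,48,67,0,0,0]]

```text
clock: 12.95
position: [459.3, -105.6, 92.4]
ee_rot: [0.987, -0.159, -0.0, 0.0]
contact_force: [1.2, -0.1, -0.1]
gripper_width: 85.0
grasp_force: 0.0
```

```bash
python3 t.py 461.7 -105.2 28 71.6; python3 - <<'E'
from h import *
im,d,c=grab("wrist");cv2.imwrite("pics/w6.png",im);w=world(d,c)
m=(np.hypot(w[...,0]-461,w[...,1]+105)<40)&(abs(w[...,2]-60)<4);print(m.sum(),cv2.minAreaRect(w[m][:,:2].astype(np.float32)))
E
```

```text
d [ 2.2 -1.1 64.4] r [0.001 0.001 0.001] pos [ 459.3 -105.6   92.4] w 85.0 F [ 1.2 -0.1 -0.1] q [ 0.12  0.29 -0.55  0.   -0.74  1.13] t 12.95
2935 ((463.55926513671875, -105.11955261230469), (53.386802673339844, 53.663475036621094), 67.46630859375)
```

View pics/w6.png

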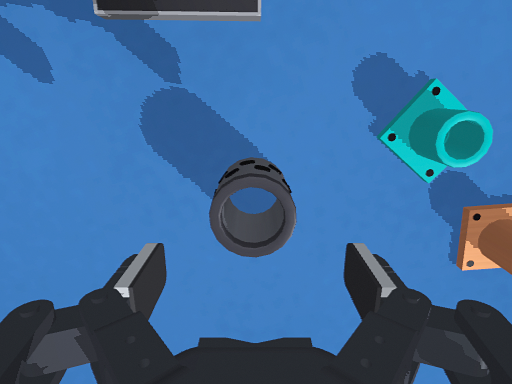

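The cage ring is centred at (253,215), between the fingers and clear of the teal decoy.

Request:
shift_gripper:
  ticks:
    - [[3,-1.5,20,0,0,0],[3,-1.5,40,0,0,0],[3,-1.5,55,0,0,0],[3,-1.5,63,0,0,0],[3,-1.5,64,0,0,0],[3,-1.5,64,0,0,0]]

```text
clock: 13.6
position: [463.6, -105.0, 29.0]
ee_rot: [0.987, -0.16, 0.0, 0.0]
contact_force: [0.1, 0.5, -0.3]
gripper_width: 84.6
grasp_force: 0.0
```

Request:
shift_gripper:
  ticks:
    - [[0,0,0,0,0,0],[0,0,0,0,0,0],[0,0,0,0,0,0],[0,0,0,0,0,0],[0,0,0,0,0,0],[0,0,0,0,0,0]]
  aperture: 40

```text
clock: 14.2
position: [463.2, -105.2, 30.1]
ee_rot: [0.987, -0.159, 0.001, -0.0]
contact_force: [-0.4, 0.8, 5.2]
gripper_width: 52.7
grasp_force: 62.1
```

```bash
python3 t.py 586.5 -347.2 34 71.6
```

```text
d [193.2 190.9  -3.7] r [-0.    -0.002  0.001] pos [ 463.2 -105.2   30.1] w 52.7 F [-0.4  0.8  5.2] q [ 0.12  0.4  -0.6   0.   -0.57  1.13] t 14.2
```

Request:
shift_gripper:
  ticks:
    - [[0,0,-10,0,0,0],[0,0,-30,0,0,0],[0,0,-60,0,0,0],[0,0,-85,0,0,0],[25,25,-90,0,0,0],[55,55,-90,0,0,0],[85,84,-90,0,0,0],[115,114,-90,0,0,0],[145,143,-90,0,0,0],[170,168,-90,0,0,0]]

```text
clock: 15.2
position: [571.0, -319.6, 118.2]
ee_rot: [0.987, -0.16, -0.001, -0.0]
contact_force: [0.6, 0.0, -3.6]
gripper_width: 52.7
grasp_force: 64.2
```

Request:
shift_gripper:
  ticks:
    - [[15,15,0,0,0,0],[23,23,0,0,0,0],[23,23,0,0,0,0],[23,23,0,0,0,0]]

```text
clock: 15.6
position: [584.8, -346.1, 118.2]
ee_rot: [0.987, -0.16, -0.001, -0.001]
contact_force: [-1.0, 0.8, -4.0]
gripper_width: 53.2
grasp_force: 64.3
```

```bash
python3 - <<'E'
from h import *
im,d,c=grab("wrist");cv2.imwrite("pics/w7.png",im);np.savez("wrist.npz",im=im,d=d,w=world(d,c))
w=world(d,c)
y=(np.hypot(w[...,0]-587,w[...,1]+347)<90)&(abs(w[...,2]-15)<4);print("rim",cv2.minAreaRect(w[y][:,:2].astype(np.float32)))
y=(w[...,2]>95);h=np.percentile(w[y][:,2],97);print(h)
E
python3 t.py 587 -347.2 34 71.6
```

```text
rim ((587.9259033203125, -347.2680358886719), (106.43567657470703, 106.72300720214844), 76.21968078613281)
212.20936625314218
d [ 2.6  0.7 84.6] r [-0.001  0.002  0.001] pos [ 584.9 -345.9  118.6] w 53.2 F [-0.4 -0.  -4.2] q [-0.3   0.56  0.01 -0.   -1.02  1.55] t 15.65
```

View pics/w7.png

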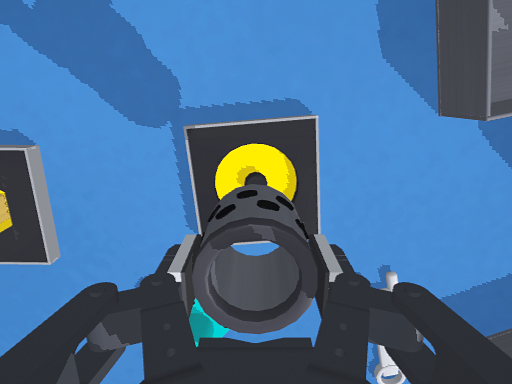

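The cage is held with its ring centred at (255,277). The round cut-out's stub is at (256,182), above the tray.

```bash
python3 - <<'E'
from ray import *
c=viewer.get_calibration("wrist")
w=np.load("wrist.npz")["w"];print(w[325,240:270:5],"\n",w[228,240:270:8]);print(ray(c,255,277,149),ray(c,255,222,149),ray(c,255,332,149),ray(c,196,277,149),ray(c,315,277,149),ray(c,256,182,14))
E
```

```text
[[ 565.75501335 -332.48234353  148.17884569]
 [ 565.44796655 -334.74881208  148.66795982]
 [ 564.90972725 -336.91269083  148.86669879]
 [ 564.40921502 -339.08081266  149.10827238]
 [ 563.69975673 -341.17528457  149.0943543 ]
 [ 562.78550939 -343.21293886  148.83562226]] 
 [[ 610.28843634 -347.9857708   148.34720282]
 [ 609.45069033 -351.09045619  148.75640738]
 [ 608.21973339 -354.0451775   148.23324997]
 [ 607.53372312 -357.16770382  148.97423795]]
[ 587.4 -346.4  149. ] [ 611.1 -354.3  149. ] [ 560.6 -337.5  149. ] [ 595.2 -322.9  149. ] [ 579.4 -370.4  149. ] [ 590.4 -348.5   14. ]
```

Request:
shift_gripper:
  ticks:
    - [[2,0.8,20,0,0,0],[2,0.8,50,0,0,0],[2,0.8,65,0,0,0],[2,0.8,75,0,0,0],[2,0.8,79,0,0,0],[2,0.8,81,0,0,0],[2,0.8,81,0,0,0]]

```text
clock: 16.35
position: [587.9, -348.7, 38.7]
ee_rot: [0.987, -0.16, 0.001, 0.0]
contact_force: [-0.0, 0.1, -4.7]
gripper_width: 52.9
grasp_force: 64.3
```

Request:
shift_gripper:
  ticks:
    - [[0,0,0.5,0,0,0],[0,0,1,0,0,0],[0,0,1,0,0,0]]

```text
clock: 16.65
position: [587.5, -348.6, 37.3]
ee_rot: [0.987, -0.16, 0.0, 0.0]
contact_force: [0.2, -0.9, -4.1]
gripper_width: 53.2
grasp_force: 64.3
```

Request:
shift_gripper:
  ticks:
    - [[0,0,0.5,0,0,0],[0,0,1,0,0,0],[0,0,1,0,0,0]]

```text
clock: 16.95
position: [587.4, -348.6, 36.3]
ee_rot: [0.987, -0.16, 0.0, 0.0]
contact_force: [-1.6, 0.8, -1.7]
gripper_width: 53.3
grasp_force: 64.5
```

Request:
shift_gripper:
  ticks:
    - [[0,0,0.5,0,0,0],[0,0,1,0,0,0],[0,0,1,0,0,0]]

```text
clock: 17.25
position: [587.4, -348.6, 36.2]
ee_rot: [0.987, -0.16, 0.0, 0.0]
contact_force: [-4.4, 2.4, 5.0]
gripper_width: 53.1
grasp_force: 65.1
```

Request:
shift_gripper:
  ticks:
    - [[0,0,0,0,0,0],[0,0,0,0,0,0],[0,0,0,0,0,0],[0,0,0,0,0,0],[0,0,0,0,0,0],[0,0,-20,0,0,0],[0,0,-60,0,0,0],[0,0,-100,0,0,0],[0,0,-130,0,0,0],[0,0,-130,0,0,0]]
  aperture: 85

```text
clock: 18.25
position: [590.1, -350.0, 171.3]
ee_rot: [0.987, -0.159, 0.006, 0.002]
contact_force: [1.5, -0.2, 0.2]
gripper_width: 85.2
grasp_force: 0.0
```

```bash
python3 t.py 361.5 -283 80 76; python3 - <<'E'
from h import *
im,d,c=grab("wrist");cv2.imwrite("pics/w8.png",im)
E
```

```text
d [-239.1    8.2   88.5] r [ 0.002 -0.012 -0.076] pos [ 590.1 -350.   171.3] w 85.2 F [ 1.5 -0.2  0.2] q [-0.3   0.52  0.08  0.   -1.12  1.55] t 18.25
```

View pics/w8.png

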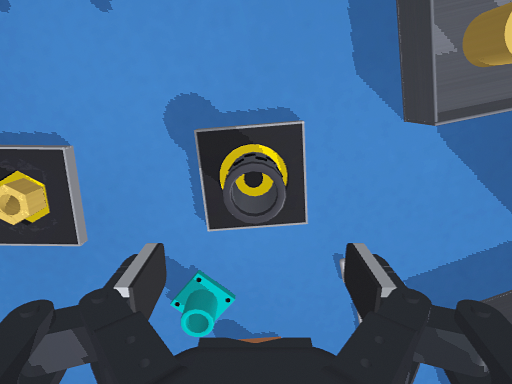

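The cage sits over the stub in the round cut-out at (253,182). Next is the bush.

Request:
shift_gripper:
  ticks:
    - [[-40,1,10,0,0,-0.01],[-85,3,22,0,0,-0.02],[-130,4,40,0,0,-0.04],[-175,6,55,0,0,-0.06],[-215,7,68,0,0,-0.07],[-237,8,74,0,0,-0.08],[-239,8,74,0,0,-0.08],[-239,8,74,0,0,-0.08]]

```text
clock: 19.1
position: [357.8, -280.8, 90.6]
ee_rot: [0.993, -0.12, -0.0, 0.0]
contact_force: [-0.1, -0.4, -0.2]
gripper_width: 85.3
grasp_force: 0.0
```

```bash
python3 t.py 362.5 -283 14 76; python3 - <<'E'
from h import *
im,d,c=grab("wrist");cv2.imwrite("pics/w9.png",im);w=world(d,c)
for h in(44,8):
    m=(np.hypot(w[...,0]-362,w[...,1]+283)<42)&(abs(w[...,2]-h)<3.5);print(m.sum(),cv2.minAreaRect(w[m][:,:2].astype(np.float32)))
E
```

```text
d [ 5.1  1.  76.5] r [0.    0.    0.004] pos [ 357.8 -280.8   90.6] w 85.3 F [-0.1 -0.4 -0.2] q [-0.31  0.27 -0.59  0.   -0.72  1.64] t 19.1
1289 ((363.62451171875, -282.4656677246094), (35.1640625, 35.324058532714844), 42.85898208618164)
2465 ((363.16656494140625, -282.49127197265625), (54.161380767822266, 54.33729934692383), 76.33928680419922)
```

View pics/w9.png

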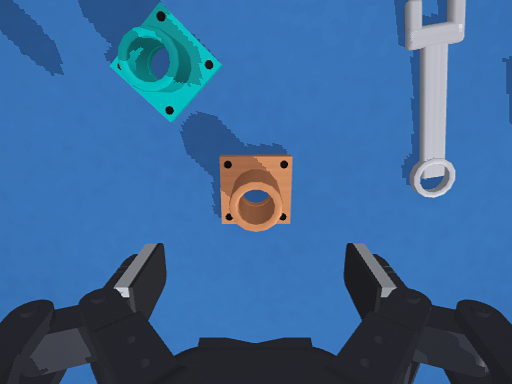

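The copper bush is squarely between the fingers, its barrel at (256,205).

Request:
shift_gripper:
  ticks:
    - [[5.5,0.5,25,0,0,0],[5.5,0.5,50,0,0,0],[5.5,0.5,66,0,0,0],[5.5,0.5,73,0,0,0],[5.5,0.5,75,0,0,0],[5.5,0.5,75,0,0,0]]

```text
clock: 19.75
position: [364.1, -282.8, 16.0]
ee_rot: [0.993, -0.12, 0.0, 0.0]
contact_force: [-0.7, -0.5, 1.0]
gripper_width: 85.2
grasp_force: 0.0
```

Request:
shift_gripper:
  ticks:
    - [[0,0,0,0,0,0],[0,0,0,0,0,0],[0,0,0,0,0,0],[0,0,0,0,0,0],[0,0,0,0,0,0],[0,0,0,0,0,0],[0,0,0,0,0,0]]
  aperture: 20

```text
clock: 20.45
position: [363.6, -282.8, 16.5]
ee_rot: [0.993, -0.12, 0.001, 0.0]
contact_force: [0.0, 0.7, 6.0]
gripper_width: 33.7
grasp_force: 60.6
```

```bash
python3 t.py 593 323 21.5 73
```

```text
d [  78.5 -642.9   -5.1] r [ 0.    -0.001  0.056] pos [ 363.6 -282.8   16.5] w 33.7 F [0.  0.7 6. ] q [-0.31  0.4  -0.65  0.   -0.52  1.64] t 20.45
```

Request:
shift_gripper:
  ticks:
    - [[0,0,-10,0,0,0],[0,0,-30,0,0,0],[0,0,-60,0,0,0],[0,0,-90,0,0,0],[5,-30,-100,0,0,0],[10,-70,-100,0,0,0],[15,-115,-100,0,0,0],[20,-160,-100,0,0,0],[25,-205,-100,0,0,0],[30,-250,-100,0,0,0]]

```text
clock: 21.45
position: [451.3, -45.2, 115.8]
ee_rot: [0.993, -0.12, -0.001, -0.0]
contact_force: [0.4, 0.8, -3.0]
gripper_width: 33.3
grasp_force: 60.6
```

Request:
shift_gripper:
  ticks:
    - [[6,-45,0,0,0,0],[11,-90,0,0,0,0],[17,-135,0,0,0,0],[22,-180,0,0,0,0.01],[28,-225,0,0,0,0.02],[34,-270,0,0,0,0.03],[40,-315,0,0,0,0.04],[45,-350,0,0,0,0.05],[48,-375,0,0,0,0.056],[48,-375,0,0,0,0.056]]

```text
clock: 22.45
position: [588.2, 308.7, 114.5]
ee_rot: [0.989, -0.147, -0.0, -0.0]
contact_force: [-0.5, -0.4, -2.3]
gripper_width: 34.0
grasp_force: 60.7
```

```bash
python3 t.py 593 323 21.5 73
```

```text
d [  0.5 -15.1  93. ] r [-0.     0.001  0.002] pos [588.2 308.7 114.5] w 34.0 F [-0.5 -0.4 -2.3] q [ 0.73  0.54 -0.04 -0.   -0.99  0.55] t 22.45
```

Request:
shift_gripper:
  ticks:
    - [[0.5,-10,0,0,0,0],[0.5,-15,0,0,0,0],[0.5,-15,0,0,0,0],[0.5,-15,0,0,0,0]]

```text
clock: 22.85
position: [592.7, 319.4, 115.9]
ee_rot: [0.989, -0.148, -0.0, 0.0]
contact_force: [0.4, 0.7, -3.3]
gripper_width: 33.6
grasp_force: 60.8
```

```bash
python3 - <<'E'
from h import *
im,d,c=grab("wrist");cv2.imwrite("pics/w10.png",im);w=world(d,c);np.savez("wrist.npz",im=im,d=d,w=w)
y=(np.hypot(w[...,0]-593,w[...,1]-323)<90)&(abs(w[...,2]-15)<4);print("rim",cv2.minAreaRect(w[y][:,:2].astype(np.float32)))
y=(np.hypot(w[...,0]-593,w[...,1]-323)<50)&(w[...,2]>95)&(im[...,2].astype(int)>im[...,0]+35);p=w[y]
print(np.histogram(p[:,2],bins=range(95,160,3)))
for a,b in((103,110),(139,147)):
    q=p[(p[:,2]>a)&(p[:,2]<b)];print(len(q),cv2.minAreaRect(q[:,:2].astype(np.float32)) if len(q)>3 else 0)
E
python3 t.py 593 323 21.5 73
```

```text
rim ((595.068603515625, 323.3689270019531), (106.43486022949219, 104.72113800048828), 72.78714752197266)
(array([   0,  112,  236,  420, 2729,  228,  243,  258,  290,  319,  326,
        359,  379,  412,  441,  840, 2030,    1,    0,   23,   11]), array([ 95,  98, 101, 104, 107, 110, 113, 116, 119, 122, 125, 128, 131,
       134, 137, 140, 143, 146, 149, 152, 155, 158]))
3252 ((599.1637573242188, 317.6928405761719), (54.163551330566406, 40.62458419799805), 73.53457641601562)
3029 ((592.806884765625, 319.6595458984375), (33.82472229003906, 35.222965240478516), 71.8219985961914)
d [-0.7 -3.6 94.5] r [ 0.     0.    -0.001] pos [592.7 319.3 116. ] w 33.7 F [ 0.3 -0.1 -3.2] q [ 0.73  0.56 -0.01 -0.   -1.    0.54] t 22.9
```

View pics/w10.png

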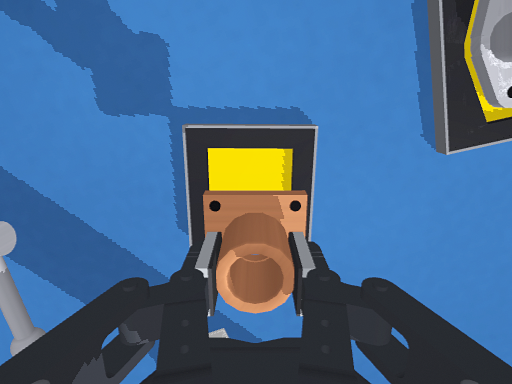

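The bush is held square over its tray: flange holes at (215,206) and (295,206), yellow at (250,168).

Request:
shift_gripper:
  ticks:
    - [[0.7,-4,20,0,0,0],[0.7,-4,50,0,0,0],[0.7,-4,75,0,0,0],[0.7,-4,86,0,0,0],[0.7,-4,90,0,0,0],[0.7,-4,92,0,0,0],[0.7,-4,92,0,0,0]]

```text
clock: 23.6
position: [595.5, 324.1, 25.1]
ee_rot: [0.989, -0.148, 0.001, -0.001]
contact_force: [0.1, 0.1, -2.5]
gripper_width: 33.3
grasp_force: 60.6
```

Request:
shift_gripper:
  ticks:
    - [[0,0,0.5,0,0,0],[0,0,1,0,0,0],[0,0,1,0,0,0]]

```text
clock: 23.9
position: [594.9, 323.8, 23.4]
ee_rot: [0.989, -0.148, 0.0, -0.0]
contact_force: [-0.4, -0.4, -3.8]
gripper_width: 33.3
grasp_force: 60.6
```

Request:
shift_gripper:
  ticks:
    - [[0,0,0.5,0,0,0],[0,0,1,0,0,0],[0,0,1,0,0,0]]

```text
clock: 24.2
position: [594.9, 323.8, 22.7]
ee_rot: [0.989, -0.148, 0.0, -0.0]
contact_force: [-2.2, -1.8, 1.4]
gripper_width: 33.1
grasp_force: 61.2
```

Request:
shift_gripper:
  ticks:
    - [[0,0,0.5,0,0,0],[0,0,0.8,0,0,0],[0,0,0.8,0,0,0]]

```text
clock: 24.5
position: [594.9, 323.8, 22.6]
ee_rot: [0.989, -0.148, 0.0, -0.0]
contact_force: [-3.6, -0.9, 5.9]
gripper_width: 33.6
grasp_force: 61.8
```

Request:
shift_gripper:
  ticks:
    - [[0,0,0,0,0,0],[0,0,0,0,0,0],[0,0,0,0,0,0],[0,0,0,0,0,0],[0,0,0,0,0,0],[0,0,-20,0,0,0],[0,0,-60,0,0,0],[0,0,-100,0,0,0],[0,0,-140,0,0,0],[0,0,-140,0,0,0]]
  aperture: 85

```text
clock: 25.5
position: [598.1, 325.7, 168.9]
ee_rot: [0.989, -0.147, 0.005, -0.005]
contact_force: [0.4, -0.3, 0.1]
gripper_width: 85.3
grasp_force: 0.0
```

Request:
shift_gripper:
  ticks:
    - [[0,0,0,0,0,0],[0,0,0,0,0,0],[0,0,0,0,0,0]]

```text
clock: 25.8
position: [594.0, 323.1, 159.1]
ee_rot: [0.989, -0.148, -0.001, 0.001]
contact_force: [0.4, 0.6, -0.2]
gripper_width: 85.5
grasp_force: 0.0
```

```bash
python3 - <<'E'
from h import *
im,d,c=grab("wrist");im2,_,_=grab("side");cv2.imwrite("pics/w11.png",np.vstack([im[60:340],im2[80:320]]))
E
```

```text
(no output)
```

View pics/w11.png

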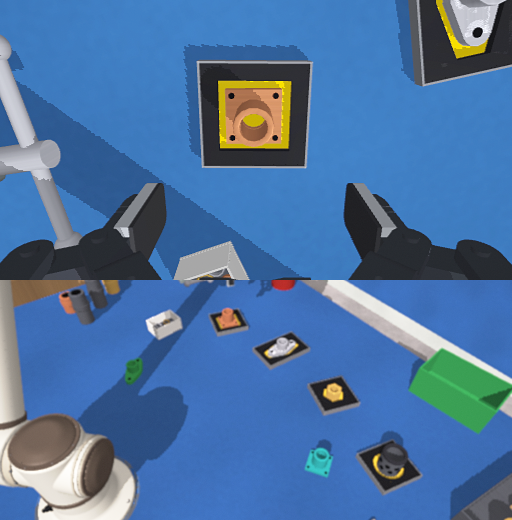

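The bush is centred in the square cut-out at (254,116), and the side view shows all four parts seated, with the arm clear and the tub in place.

```bash
python3 -c "
from bench import arm
print(arm.job_done())"
```

```text
the job is handed in; nothing more can be done
None
```

All four parts were set down in their matching trays, looked seated in the last pictures, and the job was handed in at about 26 s (limit 106 s); no verdict came back, and I kept clear of the tub and spanner throughout.

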